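Put the closet ventilator back on: refit the isolator handle, switch on, flip the starter

ROBOT

A 6-joint arm with a two-finger parallel gripper is mounted at the origin on the work surface. World frame = base frame: x ahead of the robot, y to its left, z up, the work surface at z = 0. Lengths are in m, angles in degrees, forces in N, time in s.
With the tool pointing down it reaches from about 0.3 to 0.75 m from the base axis. Payload 8.5 kg.
Tool frame: the origin (TCP) lies midway between the tips of the shut fingers; the grasp point (between the pads) lies 19 mm behind it; z points along the fingers, y is the line along which they close (so a half turn about z gives the same grasp; the last joint's range is limited). The gripper opens to 85 mm and grips with 20 to 120 N. Pads are 22 mm wide; open, the fingers measure 114 mm over their backs; the gripper's body (76 mm by 85 mm) begins 54 mm behind the grasp point. The pads swing forward as they close: fully open they stand 13 mm farther back than shut.
Start: joints at [55.732, 21.807, 74.336, -0, 83.858, -12.336], TCP at [0.205, 0.51, 0.231] pointing down, gripper open.
Joint ranges: [-178.18, 178.18], [-50.72, 133.34], [12.68, 142.11], [-81.47, 261.47], [9.98, 163.14], [-165.26, 165.26]. Speed limits (degrees/s): [136.94, 136.94, 180, 180, 180, 180].

INTERFACE

Orientations are given as a 3x3 rotation matrix whose columns are the frame's x, y, z axes.
In Python, from rig import observe, optics, order, spotter gives the robot as it stands.
- The arm moves only by the tool move_arm, never from a script. Its argument "series" is text: rows parted by semicolons, each of 5 numbers parted by spaces: the shift along the tool's x, y, z in cm, then the turn about the tool's z in degrees, then the opening, from -1 (shut) to 1 (fully open). A call has 1 to 8 rows; each row is the pose to reach, as a shift and turn from the pose commanded when the call began, along the tool's axes at that moment; what a row does not reach only later rows make up. A row lasts 1/8 s, in which the tool goes at most 62.5 mm and 10.7 degrees, less where a joint would pass 70% of its speed; a pose out of reach is approached as far as the arm can. A call with a gripper value outside its range is refused whole. The fingers move at their own pace and stop on an object; "force" is the grip in N (left out, the last holds). Time passes only in rows, so rows that repeat a pose let the fingers close. It gives the time, the measured TCP pose, the force, the opening and the grip force at its end, in the units of the state.
- observe(): the state, without advancing time (a new reading comes with each control period).
- optics.get_image(name): name is "scene" or "top"; returns a dict with "pixels" (384x512x3 uint8, blue, green, red), "camera_matrix" (3x3 intrinsics, pixels), "dist" ([k1, k2, p1, p2, k3] as OpenCV has them; the pictures are not rectified), "rvec" (rotation vector, rad) and "tvec" (3), from world to camera coordinates, as OpenCV has them. Camera axes: x right, y down, z forward; pixel columns grow to the right and rows downward; lengths in m; the calibration is good to about 2 mm. A picture is of the moment at which its call begins. There is no depth.
- order.close_job(): hands the job in; it is judged then, once.
Trained networks look in the newest picture that a camera, given by its name, has taken for a name from the list of things; names that differ only in an ending like _2 or _b are one class to them, and where a whole thing is asked for, a point or a joint stands for the part that bears it (a point fixed in the world has none). Each returns a list of dicts, best first, with "score" (0 to 1); they miss things now and then, are a little off and sometimes report something else, mostly with a low value. They report only what shows in the picture. A call takes as long as a camera call.
- spotter.find_in(thing, camera): "point" ([x, y, z] in m, in world coordinates, good to about 4 mm: the middle of the surface that is visible of it).
- spotter.cut_out(thing, camera): "pixels" (384x512 bool, what is visible of it).
- spotter.mark_of(thing, camera): "point" ([x, y, z] in m, in world coordinates, good to about 4 mm: a listed point, or the origin of a listed thing).
The state is a dict: "time_s": time; "q": joint angles; "qvel": joint speeds; "joint_efforts": joint torques, N m; "position": TCP position; "tool_rot": TCP orientation; "ft_force": force on the tool from outside, world axes, zero at the start; "wrist_torque": the same for the moment, N m; "grip_width": finger opening in m; "gripper_force": force on a finger pad.
Only numpy, scipy, OpenCV 4.12 (cv2) and the standard library are available. Lean on these libraries where they do the work, as an engineer would, in place of code of your own. Each camera call takes 0.05 s, during which the arm holds its last target. There are 200 camera calls.

TASK

Put the closet's ventilator back on line: fit the loose red handle fully home on the square shaft of the grey isolator box, turn it clockwise to its ON detent and leave it there on the shaft. Only after that, flip the red-balled lever of the blue starter box from OFF (towards you) over to ON (away from you). Leave the spray bottle and the glass canister standing where they are.

Things in the scene. Friction and masses are not known exactly. Their poses are not given: they have to be found in the camera images.
- handle: loose red handle, upright on the shelf, 0.15 kg. Origin: centre of its underside. Hub 44 x 44 mm, 32 mm high, with a square bore (18.4 mm wide, 28 mm deep, sides parallel to handle x and y) open below; on the hub a grip bar 112 mm long (along x), 16 mm wide (y), z from 32 to 62 mm, white mark on the +x end. Grip the bar across its width.
- isolator_box: fixed grey enclosure, 130 mm wide (y), 180 mm deep (x from -75 to +105 mm), with a front face that slopes 30 degrees from horizontal, rising away from the robot from 70 mm to 157 mm high; face centre 113 mm straight above the origin (underside). At yaw 0 its front looks to -x.
- isolator_seat (a point): foot of the isolator's square brass shaft, centre of the grey box's sloping face; turns with the shaft. z: out along the shaft, 30 degrees from vertical towards the robot; x (up the slope when OFF) and y parallel to the flats. Shaft 15.4 mm square for 17 mm, then a cone to 25 mm. Handle home: its origin here, its z along this z, any quarter turn.
- isolator (a joint): angle of the square shaft: 0 = OFF detent, 1.047 (60 degrees) = ON detent, growing clockwise as seen looking at the face. An over-centre weight (0.1 N m at the detents) snaps it to the nearer detent; the handle has about 0.2 rad of play on the shaft.
- starter_box: fixed blue enclosure of the same shape and size as the grey one; carries the toggle lever at the centre of its sloping face. Red dot at the OFF side (low, near the robot), green dot at the ON side (high, far).
- lever_hinge (a point): hinge axis of the starter lever (along the box's y), 12 mm out of the blue box's face centre.
- lever_ball (a point): centre of the red ball (28 mm diameter) at the end of the starter lever (12 mm steel rod), 80 mm from the hinge.
- starter (a joint): angle of the starter lever: 0 = OFF detent (leans 0.5 rad from vertical towards the robot), 1.0 = ON detent (leans 0.5 rad from vertical away from the robot). Its heavy ball (0.2 kg) carries it over centre to the nearer detent; about 2 N at the ball flips it.
- spray_bottle: bystander: loose pale spray bottle with chrome nozzle head, 66 mm diameter, 180 mm high, origin at its underside.
- canister: bystander: loose frosted glass canister with steel lid, 84 mm diameter, 132 mm high, origin at its underside.
- bin: bystander: fixed pale grey tilt-out bin holding a yellow dustpan and a brush, 150 x 130 mm in plan, tops of the dustpan and brush handles about 215 mm high, origin at its underside.

How it is judged:
By the outcome, as a careful person would: the job done as asked, in the order asked, and still so for the second after the job is handed in, with the robot touching nothing.
It also fails if it takes over 67 s, if anything falls off the work surface, if the arm or the gripper's body presses on something with over 40 N, if the wrist force passes 120 N, or if a joint passes its speed limit or range.

## Working session

There is one attempt and no reset: what is moved stays moved. The work goes in short steps, Python scripts to look and compute and a tool call to move; the robot and the scene stay as the last step left them, time stands still between calls to the robot, and variables do not carry over. Pictures are saved under pics/ and viewed, at most 10 in all, crops included, and the job is handed in when it is done.

Besides the shell and the picture viewer there is one more tool, called after ">>>" as name(argument=value, ...), one argument or row to a line, values as JSON. move_arm: Moves the arm, as the interface text tells. Its arguments: {"type":"object","properties":{"series":{"type":"string"},"force":{"type":"number"}},"required":["series"]}

```bash
ls; mkdir -p pics; python3 - <<'E'
from rig import observe, optics, order, spotter
import cv2, numpy as np
s=observe(); print({k:np.round(v,3).tolist() for k,v in s.items()})
ims=[]
for c in ("scene","top"):
    d=optics.get_image(c); cv2.imwrite(f"pics/{c}0.png",d["pixels"])
    R=cv2.Rodrigues(np.array(d["rvec"]))[0]; print(c,"cam pos",(-R.T@np.array(d["tvec"]).ravel()).round(3), "fwd",R[2].round(3), np.array(d["camera_matrix"]).round(1).tolist())
for t in ["handle","isolator_box","isolator_seat","starter_box","lever_hinge","lever_ball","spray_bottle","canister","bin"]:
    for c in ("scene","top"):
        r=spotter.mark_of(t,c); print(t,c,[(np.round(x["point"],3).tolist(),round(x["score"],2)) for x in r[:3]])
E
```

```text
pics
{'time_s': 0.0, 'q': [55.731, 21.842, 74.386, 0.0, 83.857, -12.335], 'qvel': [-0.05, 0.018, 0.022, 0.009, -0.063, 0.034], 'joint_efforts': [0.001, -44.846, -23.128, -0.0, 0.005, -0.0], 'position': [0.205, 0.51, 0.231], 'tool_rot': [[-0.928, 0.374, -0.001], [0.374, 0.928, -0.001], [0.0, -0.001, -1.0]], 'ft_force': [0.355, -0.641, 0.073], 'wrist_torque': [0.008, 0.02, -0.03], 'gripper_force': 0.0, 'grip_width': 0.086}
scene cam pos [ 1.104 -0.517  0.693] fwd [-0.591  0.552 -0.589] [[459.1, 0.0, 257.9], [0.0, 459.1, 189.3], [0.0, 0.0, 1.0]]
top cam pos [ 0.428 -0.004  1.201] fwd [ 0.128  0.018 -0.992] [[464.3, 0.0, 256.5], [0.0, 464.3, 192.8], [0.0, 0.0, 1.0]]
handle scene [([0.451, 0.025, -0.005], 0.74), ([0.656, -0.214, 0.003], 0.19)]
handle top [([0.448, 0.016, -0.007], 0.89)]
isolator_box scene [([0.651, 0.003, 0.0], 0.64), ([0.614, 0.208, 0.19], 0.46)]
isolator_box top [([0.653, 0.005, -0.005], 0.65), ([0.654, 0.003, 0.114], 0.25)]
isolator_seat scene [([0.654, 0.006, 0.111], 0.61)]
isolator_seat top [([0.654, 0.004, 0.116], 0.36)]
starter_box scene [([0.66, 0.212, 0.003], 0.67)]
starter_box top [([0.654, 0.211, -0.002], 0.69)]
lever_hinge scene [([0.653, 0.211, 0.124], 0.87)]
lever_hinge top [([0.65, 0.215, 0.121], 0.57), ([0.441, -0.224, -0.002], 0.49)]
lever_ball scene []
lever_ball top [([0.614, 0.206, 0.195], 0.66)]
spray_bottle scene [([0.443, -0.225, -0.004], 0.78)]
spray_bottle top [([0.442, -0.226, -0.002], 0.88), ([0.651, 0.216, 0.119], 0.56)]
canister scene [([0.438, 0.23, -0.001], 0.63)]
canister top [([0.435, 0.234, -0.001], 0.62)]
bin scene [([0.655, -0.217, 0.001], 0.82)]
bin top [([0.655, -0.211, 0.004], 0.93)]
```

View pics/scene0.png

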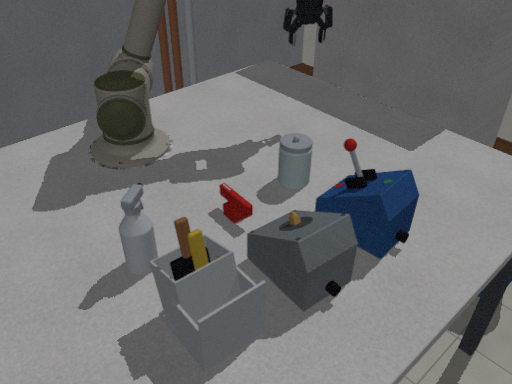

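View pics/top0.png

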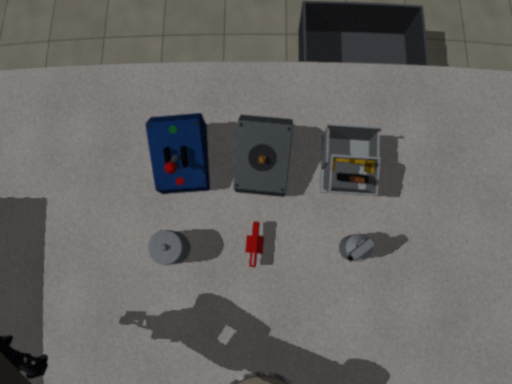

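```bash
cat > fit.py <<'E'
from rig import observe, optics, order, spotter
import cv2, numpy as np
from scipy.optimize import minimize
from scipy.spatial.transform import Rotation as Rot
S=4
def cub(x0,x1,y0,y1,z0,z1): return np.array([[x,y,z] for x in(x0,x1) for y in(y0,y1) for z in(z0,z1)],float)/1e3
prof=[(-75,0),(105,0),(105,157),(76,157),(-75,70)]
BOX=[np.array([[x,y,z] for x,z in prof for y in(-65,65)])/1e3]
HANDLE=[cub(-22,22,-22,22,0,32),cub(-56,56,-8,8,32,62)]
SHAFT=[np.vstack([cub(-7.7,7.7,-7.7,7.7,0,17),cub(-3.5,3.5,-3.5,3.5,25,25)])]
TILT=Rot.from_euler('y',-30,degrees=True)   # z leans to -x
def views(cams=("scene","top")): return {c:optics.get_image(c) for c in cams}
def proj(d,P): return cv2.projectPoints(np.asarray(P,float).reshape(-1,3),np.array(d["rvec"],float),np.array(d["tvec"],float),np.array(d["camera_matrix"]),np.array(d["dist"]))[0].reshape(-1,2)
def render(d,parts,R,t):
    m=np.zeros((384*S,512*S),np.uint8)
    for p in parts:
        uv=(proj(d,R.apply(p)+t)+.5)*S-.5
        cv2.fillConvexPoly(m,np.round(cv2.convexHull(uv.astype(np.float32))*16).astype(np.int32),1,shift=4)
    return m
def masks(thing,V):
    M={}
    for c in V:
        r=spotter.cut_out(thing,c)
        if r: M[c]=(np.array(r[0]["pixels"]),r[0]["score"])
    return M
def fit(M,V,parts,x0,pose,step):
    big={c:np.kron(m.astype(np.uint8),np.ones((S,S),np.uint8)) for c,(m,_) in M.items()}
    def ious(x):
        o=[]
        for c in big:
            r=render(V[c],parts,*pose(x)); o.append((r&big[c]).sum()/max(1,(r|big[c]).sum()))
        return o
    x0=np.array(x0,float); sim=np.vstack([x0]+[x0+np.eye(len(x0))[i]*step[i] for i in range(len(x0))])
    r=minimize(lambda x:-sum(ious(x)),x0,method="Nelder-Mead",options=dict(initial_simplex=sim,maxfev=250,xatol=1e-4,fatol=1e-5))
    return r.x,ious(r.x)
upright=lambda x:(Rot.from_euler('z',x[3],degrees=True),x[:3])
def tilted(x): return Rot.from_euler('z',x[3],degrees=True)*TILT,x[:3]
def pitched(x): return Rot.from_euler('z',x[3],degrees=True)*Rot.from_euler('y',-x[4],degrees=True),x[:3]
E
python3 - <<'E'
from fit import *
V=views()
def go(t,parts,x0,pose,each=True):
    M=masks(t,V)
    print(t,{c:(int(m.sum()),round(s,2)) for c,(m,s) in M.items()})
    x,i=fit(M,V,parts,x0,pose,[.006,.006,.006,6]); print("  both",x.round(4),np.round(i,3))
    return x
go("handle",HANDLE,[.45,.02,0,3],upright)
b=go("isolator_box",BOX,[.652,.004,0,-2],upright)
s=go("isolator_seat",SHAFT,[.653,.004,.113,b[3]],tilted)
go("starter_box",BOX,[.655,.212,0,5],upright)
r=spotter.find_in("lever_ball","scene")+spotter.find_in("lever_ball","top"); print([(np.round(q["point"],3),q["score"]) for q in r])
E
```

```text
handle {'scene': (785, 0.92), 'top': (507, 0.78)}
  both [ 4.4930e-01  2.1800e-02 -9.0000e-04 -5.2707e+00] [0.934 0.924]
isolator_box {'scene': (7841, 0.74), 'top': (4156, 0.8)}
  both [ 6.5240e-01  4.2000e-03 -2.4000e-03 -5.8087e+00] [0.948 0.894]
isolator_seat {'scene': (96, 0.64), 'top': (29, 0.56)}
  both [ 0.6543  0.0031  0.1138 -1.2516] [0.678 0.493]
starter_box {'scene': (6174, 0.75), 'top': (4394, 0.92)}
  both [6.5870e-01 2.1140e-01 2.0000e-04 4.2738e+00] [0.804 0.89 ]
[(array([0.622, 0.199, 0.179]), 0.77), (array([0.618, 0.203, 0.203]), 0.7)]
```

```bash
python3 - <<'E'
from fit import *
V=views()
out=[]
for c,(x0,y0,x1,y1) in (("top",(140,100,300,280)),("scene",(210,120,430,310))):
    d=V[c]; k=3 if c=="top" else 3
    im=cv2.resize(d["pixels"],None,fx=k,fy=k,interpolation=cv2.INTER_CUBIC)
    for parts,x,pose,col in ((HANDLE,[.4493,.0218,-.0009,-5.3],upright,(0,255,0)),(BOX,[.6524,.0042,-.0024,-5.8],upright,(0,255,255)),(BOX,[.6587,.2114,0,4.3],upright,(0,255,255)),(SHAFT,[.6543,.0031,.1138,-5.8],tilted,(255,255,0))):
        R,t=pose(np.array(x))
        for p in parts:
            h=cv2.convexHull(((proj(d,R.apply(p)+t)+.5)*k).astype(np.float32)); cv2.polylines(im,[np.round(h).astype(int)],True,col,1)
    im=im[y0*k:y1*k,x0*k:x1*k]; out.append(cv2.resize(im,None,fx=(400/im.shape[1]),fy=400/im.shape[1]))
H=max(o.shape[0] for o in out); out=[cv2.copyMakeBorder(o,0,H-o.shape[0],0,0,cv2.BORDER_CONSTANT) for o in out]
cv2.imwrite("pics/ov1.png",np.hstack(out))
E
```

```text
(no output)
```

View pics/ov1.png

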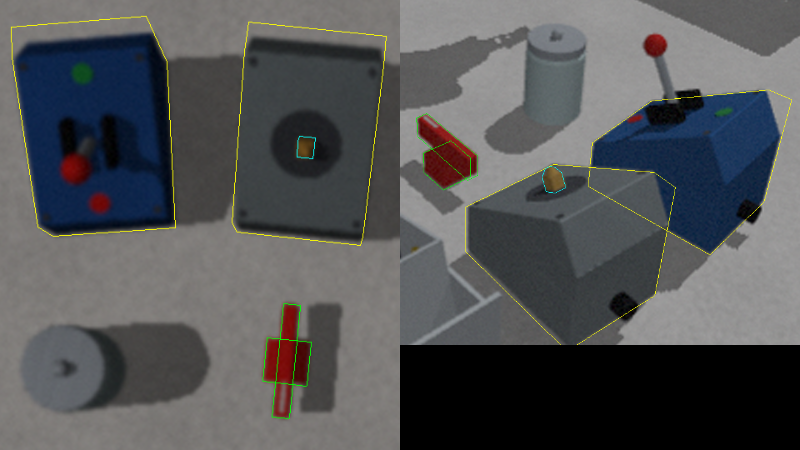

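```bash
cat > to.py <<'E'
import sys; from fit import *
def to(x,y,z,yaw=None,quiet=False):
    "shift cm and turn for TCP at x y z, with tool y along the y of a frame of that yaw"
    s=observe(); R=np.array(s["tool_rot"]); p=np.array(s["position"])
    a=0.
    if yaw is not None:
        w=np.array([-np.sin(np.radians(yaw)),np.cos(np.radians(yaw)),0]); v=R.T@w
        a=-np.degrees(np.arctan2(v[0],v[1])); a=(a+90)%180-90
    print("t",round(s["time_s"],2),"p",p.round(4),"shift cm",(R.T@(np.array([x,y,z])-p)*100).round(2),"turn",round(a,1),"F",np.round(s["ft_force"],1),"w",round(s["grip_width"],4),"gf",round(s["gripper_force"],1),"tool x",R[:,0].round(3),"q6",round(s["q"][5],0))
if __name__=="__main__": to(*map(float,sys.argv[1:]))
E
python3 to.py .4135 .0251 .12 -5.3
```

```text
t 1.7 p [0.2054 0.5102 0.2313] shift cm [-37.42 -37.22  11.13] turn -16.6 F [ 0.3  0.4 -1. ] w 0.0852 gf 0.0 tool x [-0.928  0.374  0.   ] q6 -12.0
```

>>> move_arm(
  series="-37.5 -37.2 0 -16.7 0.2;-37.5 -37.2 0 -16.7 0.2;-37.5 -37.2 0 -16.7 0.2;-37.5 -37.2 0 -16.7 0.2;-37.5 -37.2 0 -16.7 0.2;-37.5 -37.2 0 -16.7 0.2;-37.5 -37.2 0 -16.7 0.2;-37.5 -37.2 0 -16.7 0.2",
  force=25,
)

```text
time_s: 2.7
position: [0.4022, 0.0524, 0.2317]
tool_rot: [[-0.996, 0.091, 0.001], [0.091, 0.996, -0.0], [-0.001, 0.0, -1.0]]
ft_force: [1.4, 0.4, -0.1]
grip_width: 0.0512
gripper_force: 0.0
```

>>> move_arm(
  series="0 0 6 0 0.2;0 0 10 0 0.2;0 0 10 0 0.2",
)

```text
time_s: 3.08
position: [0.4005, 0.0545, 0.1299]
tool_rot: [[-0.996, 0.092, -0.005], [0.092, 0.996, 0.001], [0.005, 0.0, -1.0]]
ft_force: [0.3, -0.4, 1.3]
grip_width: 0.0513
gripper_force: 0.0
```

```bash
python3 to.py .4135 .0251 .034 -5.3
```

```text
t 3.08 p [0.4005 0.0545 0.1299] shift cm [-1.61 -2.81  9.58] turn 0.0 F [ 0.3 -0.4  1.3] w 0.0513 gf 0.0 tool x [-0.996  0.092  0.005] q6 -94.0
```

>>> move_arm(
  series="-1.6 -2.8 2 0 0.2;-1.6 -2.8 6 0 0.2;-1.6 -2.8 9.6 0 0.2;-1.6 -2.8 9.6 0 0.2;-1.6 -2.8 9.6 0 0.2",
)

```text
time_s: 3.7
position: [0.4164, 0.025, 0.0371]
tool_rot: [[-0.996, 0.091, 0.003], [0.091, 0.996, -0.001], [-0.003, -0.0, -1.0]]
ft_force: [0.6, 0.2, 0.1]
grip_width: 0.0511
gripper_force: 0.0
```

```bash
python3 to.py .4135 .0251 .034 -5.3
```

```text
t 3.7 p [0.4164 0.025  0.0371] shift cm [ 0.29 -0.02  0.31] turn 0.1 F [0.6 0.2 0.1] w 0.0511 gf 0.0 tool x [-0.996  0.091 -0.003] q6 -98.0
```

Close on the bar.

>>> move_arm(
  series="0.3 0 0.3 0 -1;0.3 0 0.3 0 -1;0.3 0 0.3 0 -1;0.3 0 0.3 0 -1;0.3 0 0.3 0 -1",
  force=25,
)

```text
time_s: 4.32
position: [0.4122, 0.0254, 0.0331]
tool_rot: [[-0.996, 0.091, 0.001], [0.091, 0.996, -0.0], [-0.001, -0.0, -1.0]]
ft_force: [-2.2, 1.2, 7.3]
grip_width: 0.0156
gripper_force: 28.2
```

```bash
python3 - <<'E'
from to import *
to(.4135,.0251,.034,-5.3)
V=views(); M=masks("handle",V); x,i=fit(M,V,HANDLE,[.4493,.0218,0,-5.3],upright,[.004,.004,.004,4]); print(x.round(4),i)
E
```

```text
t 4.33 p [0.4122 0.0254 0.0331] shift cm [-0.13 -0.02 -0.09] turn 0.1 F [-2.2  1.2  7.3] w 0.0156 gf 28.2 tool x [-0.996  0.091 -0.001] q6 -98.0
[ 4.5130e-01  2.1200e-02 -1.0000e-04 -6.4598e+00] [np.float64(0.8284032598853003), np.float64(0.32109982068141063)]
```

>>> move_arm(
  series="0.4 0 0.2 0 -1;0.9 0 0.4 0 -1;1.3 0 0.65 0 -1;1.7 0 0.9 0 -1;1.7 0 0.9 0 -1",
)

```text
time_s: 5.15
position: [0.3966, 0.0267, 0.0242]
tool_rot: [[-0.996, 0.091, 0.004], [0.091, 0.996, -0.001], [-0.004, -0.0, -1.0]]
ft_force: [1.3, 0.5, 5.5]
grip_width: 0.0156
gripper_force: 30.5
```

```bash
cat > chk.py <<'E'
from to import *
def chk(x0,name=None,crop=None,cams=("scene","top")):
    V=views(cams); M=masks("handle",V); x,i=fit(M,V,HANDLE,x0,pitched,[.004,.004,.004,4,8]); print("fit",x.round(4),np.round(i,2),{c:int(m.sum()) for c,(m,s) in M.items()})
    if name:
        out=[]
        for c in cams:
            im=V[c]["pixels"]; k=4; big=cv2.resize(im,None,fx=k,fy=k,interpolation=cv2.INTER_CUBIC); R,t=pitched(x)
            for p in HANDLE: cv2.polylines(big,[np.round(cv2.convexHull(((proj(V[c],R.apply(p)+t)+.5)*k).astype(np.float32))).astype(int)],True,(0,255,0),1)
            u,v=proj(V[c],x[:3]+[0,0,.03])[0]*k; u=int(np.clip(u,200,512*k-200));v=int(np.clip(v,200,384*k-200)); out.append(big[v-200:v+200,u-200:u+200])
        cv2.imwrite(name,np.hstack(out))
    return x
E
python3 - <<'E'
from chk import *
to(.4135,.0251,.034,-5.3)
chk([.445,.021,.005,-5.3,18],"pics/tip1.png")
E
```

```text
t 5.15 p [0.3966 0.0267 0.0242] shift cm [-1.7  -0.   -0.97] turn 0.1 F [1.3 0.5 5.5] w 0.0156 gf 30.5 tool x [-0.996  0.091 -0.004] q6 -98.0
fit [ 4.51400e-01  2.15000e-02  6.10000e-03 -6.99020e+00  1.98415e+01] [0.87 0.41] {'scene': 723, 'top': 230}
```

View pics/tip1.png

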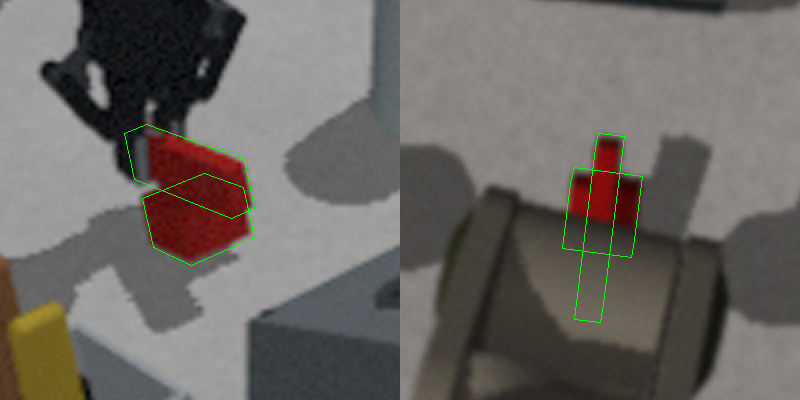

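>>> move_arm(
  series="0.3 0 0.2 0 -1;0.6 0 0.4 0 -1;0.9 0 0.7 0 -1;0.9 0 0.7 0 -1;0.9 0 0.7 0 -1",
)

```text
time_s: 5.98
position: [0.3877, 0.0274, 0.017]
tool_rot: [[-0.996, 0.091, 0.004], [0.091, 0.996, -0.001], [-0.004, -0.0, -1.0]]
ft_force: [3.1, 0.2, 6.5]
grip_width: 0.0153
gripper_force: 32.2
```

```bash
python3 - <<'E'
from chk import *
to(.39,.028,.12,-5.8)
chk([.447,.021,.01,-5.3,30])
E
```

```text
t 5.97 p [0.3877 0.0274 0.017 ] shift cm [ -0.27   0.08 -10.3 ] turn 0.6 F [3.1 0.2 6.5] w 0.0153 gf 32.2 tool x [-0.996  0.091 -0.004] q6 -98.0
fit [ 4.52000e-01  1.95000e-02  1.26000e-02 -1.23374e+01  3.28810e+01] [0.86 0.55] {'scene': 644, 'top': 330}
```

>>> move_arm(
  series="0 0 -3 0 -1;0 0 -8 0 -1;-1 0 -13 0 -1;-5 0.1 -14.6 0.5 -1;-10 0.1 -14.6 0.5 -1;-14 0.1 -14.6 0.5 -1;-18 0.1 -14.6 0.5 -1;-18 0.1 -14.6 0.5 -1",
)

```text
time_s: 7.18
position: [0.5666, 0.0121, 0.1612]
tool_rot: [[-0.995, 0.1, -0.002], [0.1, 0.995, 0.0], [0.002, 0.0, -1.0]]
ft_force: [-0.4, -0.3, -1.3]
grip_width: 0.0155
gripper_force: 31.1
```

>>> move_arm(
  series="0 0 0 0 -1;0 0 0 0 -1",
)

```text
time_s: 7.42
position: [0.5645, 0.0125, 0.1624]
tool_rot: [[-0.995, 0.1, -0.001], [0.1, 0.995, 0.0], [0.001, 0.0, -1.0]]
ft_force: [0.3, 0.5, -0.9]
grip_width: 0.0156
gripper_force: 31.1
```

```bash
python3 - <<'E'
from chk import *
to(.5682,.0122,.1634,-5.8)
x=chk([.629,.006,.157,-5.3,30],"pics/pre1.png")
for q in range(2): chk(x)
E
```

```text
t 7.42 p [0.5645 0.0125 0.1624] shift cm [-0.37  0.   -0.1 ] turn 0.1 F [ 0.3  0.5 -0.9] w 0.0156 gf 31.1 tool x [-0.995  0.1    0.001] q6 -95.0
fit [ 6.30500e-01 -1.40000e-03  1.60100e-01 -1.96909e+01  3.13923e+01] [0.9] {'scene': 1039}
fit [ 6.30700e-01 -1.00000e-03  1.60100e-01 -1.87558e+01  3.11949e+01] [0.9] {'scene': 1024}
fit [ 6.31700e-01 -1.60000e-03  1.61400e-01 -1.72835e+01  2.94233e+01] [0.89] {'scene': 1122}
```

View pics/pre1.png

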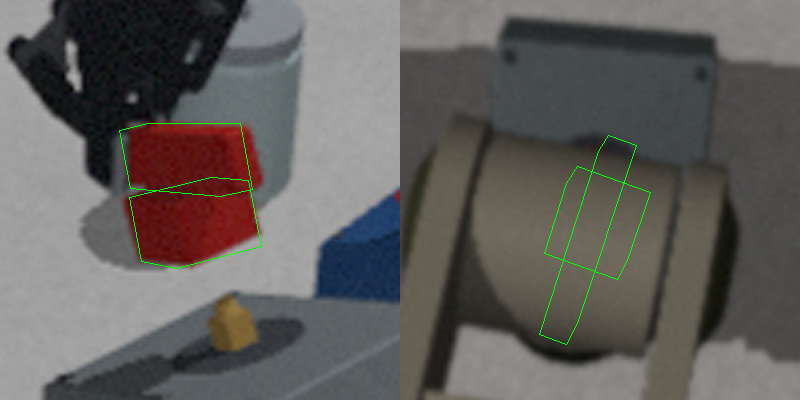

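```bash
cat > air.py <<'E'
from to import *
def fitair(x0,n=1,free_y=False,V=None):
    "d along tool -x from TCP, height above TCP, pitch [, lateral]; scene only"
    s=observe(); R=np.array(s["tool_rot"]); p=np.array(s["position"]); u=-R[:,0]*[1,1,0]; u/=np.linalg.norm(u); l=np.array([-u[1],u[0],0]); yaw=np.degrees(np.arctan2(u[1],u[0]))
    def pose(x): 
        lat=x[3] if free_y else 0
        return pitched(np.r_[p+u*x[0]+l*lat+[0,0,x[1]],yaw,x[2]])
    V=views(("scene",)); M=masks("handle",V)
    x,i=fit(M,V,HANDLE,x0,pose,[.004,.004,5,.004][:len(x0)])
    print("rel",x.round(4),"iou",np.round(i,3),"origin",pose(x)[1].round(4),"yaw",round(yaw,2)); return x,V
E
python3 - <<'E'
from air import *
x,V=fitair([.061,.006,30]); 
x,V=fitair([.061,.006,30,0],free_y=True)
M=masks("isolator_seat",V); print({c:int(m.sum()) for c,(m,_) in M.items()})
def pose(q): return tilted(np.r_[q[0],q[1],.1135,-5.8])
print(fit(M,V,SHAFT,[.654,.0035],pose,[.004,.004]))
print(fit(M,V,SHAFT,[.654,.0035,.1135],lambda q:tilted(np.r_[q,-5.8]),[.004,.004,.004]))
E
```

```text
rel [ 5.81000e-02 -8.50000e-03  2.76012e+01] iou [0.849] origin [0.6234 0.0065 0.1539] yaw -5.73
rel [ 2.53000e-02 -4.11000e-02  2.71802e+01  2.99000e-02] iou [0.869] origin [0.5937 0.0395 0.1212] yaw -5.73
{'scene': 95}
(array([0.65205489, 0.00449394]), [np.float64(0.6816143497757847)])
(array([ 0.54577905,  0.12627902, -0.01966976]), [np.float64(0.8996845425867508)])
```

>>> move_arm(
  series="-0.6 0 0.5 0 -1;-1.2 0 1.0 0 -1;-1.2 0 1.0 0 -1;-1.2 0 1.0 0 -1",
)

```text
time_s: 8.78
position: [0.5775, 0.0111, 0.1522]
tool_rot: [[-0.995, 0.1, -0.0], [0.1, 0.995, 0.0], [0.0, 0.0, -1.0]]
ft_force: [0.3, 0.9, -1.0]
grip_width: 0.0155
gripper_force: 31.1
```

```bash
python3 - <<'E'
from air import *
to(.57,.012,.15,-5.8)
x,V=fitair([.058,-.0085,28]); x,V=fitair([.058,-.0085,28])
im=V["scene"]["pixels"]; u,v=map(int,proj(V["scene"],[[.64,.004,.14]])[0]); print(u,v)
cv2.imwrite("pics/pre2.png",cv2.resize(im[v-50:v+50,u-50:u+50],None,fx=5,fy=5,interpolation=cv2.INTER_CUBIC))
E
```

```text
t 8.78 p [0.5775 0.0111 0.1522] shift cm [0.75 0.01 0.22] turn 0.1 F [ 0.3  0.9 -1. ] w 0.0155 gf 31.1 tool x [-0.995  0.1    0.   ] q6 -95.0
rel [ 5.84000e-02 -9.40000e-03  2.98232e+01] iou [0.854] origin [0.6356 0.0053 0.1428] yaw -5.73
rel [ 5.78000e-02 -8.50000e-03  2.83336e+01] iou [0.859] origin [0.6349 0.0053 0.144 ] yaw -5.73
290 209
```

View pics/pre2.png

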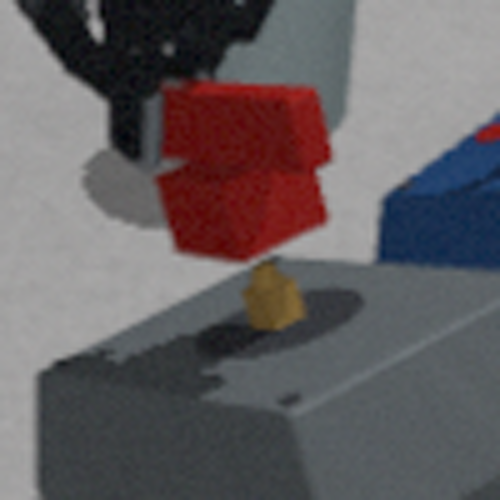

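>>> move_arm(
  series="-0.35 0 0.5 0 -1;-0.6 0 0.95 0 -1;-0.8 0 1.3 0 -1;-0.95 0 1.55 0 -1;-0.95 0 1.55 0 -1",
)

```text
time_s: 9.6
position: [0.5869, 0.0102, 0.1366]
tool_rot: [[-0.995, 0.1, -0.0], [0.1, 0.995, 0.0], [0.0, 0.0, -1.0]]
ft_force: [-0.1, 0.6, -1.1]
grip_width: 0.0155
gripper_force: 31.1
```

```bash
python3 - <<'E'
from air import *
to(.57,.012,.15,-5.8)
x,V=fitair([.058,-.0085,28])
E
```

```text
t 9.6 p [0.5869 0.0102 0.1366] shift cm [ 1.7   0.01 -1.34] turn 0.1 F [-0.1  0.6 -1.1] w 0.0155 gf 31.1 tool x [-0.995  0.1    0.   ] q6 -95.0
rel [ 5.90000e-02 -9.30000e-03  2.99729e+01] iou [0.843] origin [0.6456 0.0043 0.1273] yaw -5.73
```

>>> move_arm(
  series="-0.2 0 0.35 0 -1;-0.35 0 0.6 0 -1;-0.5 0 0.87 0 -1;-0.5 0 0.87 0 -1",
)

```text
time_s: 10.2
position: [0.5919, 0.0097, 0.1278]
tool_rot: [[-0.995, 0.1, -0.001], [0.1, 0.995, 0.0], [0.001, 0.0, -1.0]]
ft_force: [-0.5, -0.2, -0.8]
grip_width: 0.0158
gripper_force: 31.1
```

>>> move_arm(
  series="-0.1 0 0.2 0 -1;-0.2 0 0.35 0 -1;-0.3 0 0.5 0 -1;-0.3 0 0.5 0 -1",
)

```text
time_s: 10.7
position: [0.5949, 0.0093, 0.123]
tool_rot: [[-0.995, 0.1, -0.0], [0.1, 0.995, 0.0], [0.0, -0.0, -1.0]]
ft_force: [0.7, 0.2, -1.4]
grip_width: 0.0156
gripper_force: 31.2
```

```bash
python3 - <<'E'
from air import *
to(.57,.012,.15,-5.8)
x,V=fitair([.058,-.0085,28])
E
```

```text
t 10.7 p [0.5949 0.0093 0.123 ] shift cm [ 2.5   0.02 -2.7 ] turn 0.1 F [ 0.7  0.2 -1.4] w 0.0156 gf 31.2 tool x [-0.995  0.1    0.   ] q6 -95.0
rel [ 5.78000e-02 -8.90000e-03  2.73352e+01] iou [0.856] origin [0.6524 0.0036 0.1141] yaw -5.73
```

>>> move_arm(
  series="-0.05 0 0.1 0 -1;-0.1 0 0.2 0 -1;-0.1 0 0.3 0 -1;-0.1 0 0.3 0 -1",
)

```text
time_s: 11.3
position: [0.5953, 0.0093, 0.1206]
tool_rot: [[-0.995, 0.1, -0.001], [0.1, 0.995, -0.0], [0.001, -0.0, -1.0]]
ft_force: [-5.5, -0.8, 4.0]
grip_width: 0.0155
gripper_force: 32.2
```

```bash
python3 - <<'E'
from air import *
to(.57,.012,.15,-5.8)
x,V=fitair([.058,-.0085,28])
im=V["scene"]["pixels"]; u,v=map(int,proj(V["scene"],[[.64,.004,.14]])[0])
cv2.imwrite("pics/home1.png",cv2.resize(im[v-50:v+50,u-50:u+50],None,fx=5,fy=5,interpolation=cv2.INTER_CUBIC))
E
```

```text
t 11.3 p [0.5953 0.0093 0.1206] shift cm [ 2.55  0.01 -2.93] turn 0.1 F [-5.5 -0.8  4. ] w 0.0155 gf 32.2 tool x [-0.995  0.1    0.001] q6 -95.0
rel [ 5.7800e-02 -7.8000e-03  3.0427e+01] iou [0.842] origin [0.6528 0.0036 0.1128] yaw -5.73
```

View pics/home1.png

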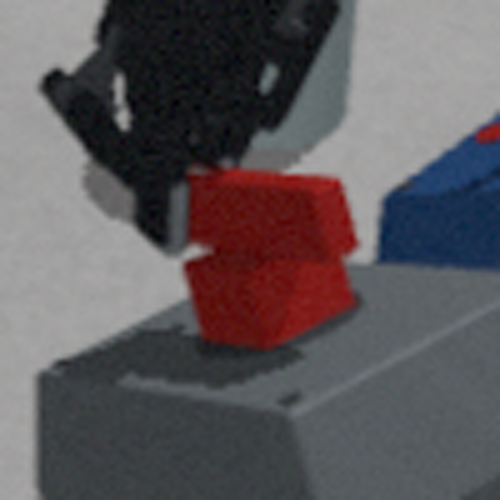

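>>> move_arm(
  series="0 0 -0.2 0 0;0 0 -0.2 0 0;0 0 -0.3 0 0;0 0 -3 0 0;0 0 -7 0 0;0 -2.9 -8 0 -1;0 -2.9 -8 0 -1;0 -2.9 -8 0 -1",
)

```text
time_s: 12.4
position: [0.5928, -0.0191, 0.1995]
tool_rot: [[-0.995, 0.1, -0.001], [0.1, 0.995, 0.001], [0.001, 0.0, -1.0]]
ft_force: [0.0, 0.2, -0.6]
grip_width: 0.0001
gripper_force: 0.0
```

```bash
python3 - <<'E'
from chk import *
to(.595,-.019,.118,-5.8)
x=chk([.6528,.0036,.1128,-5.8,30],"pics/home2.png")
E
```

```text
t 12.4 p [ 0.5928 -0.0191  0.1995] shift cm [-0.23  0.03  8.15] turn 0.1 F [ 0.   0.2 -0.6] w 0.0001 gf 0.0 tool x [-0.995  0.1    0.001] q6 -98.0
fit [ 6.52500e-01  2.50000e-03  1.13600e-01 -7.36410e+00  3.27983e+01] [0.92 0.11] {'scene': 1112, 'top': 79}
```

View pics/home2.png

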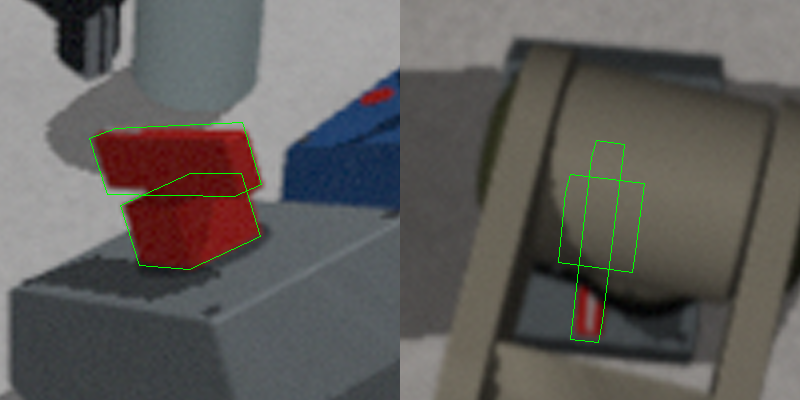

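>>> move_arm(
  series="-0.2 0 4 0 -1;-0.2 0 8.1 0 -1;-0.2 0 8.1 0 -1;-0.2 0 8.1 0 -1",
)

```text
time_s: 13.1
position: [0.5955, -0.0197, 0.1202]
tool_rot: [[-0.995, 0.1, 0.001], [0.1, 0.995, -0.0], [-0.001, -0.0, -1.0]]
ft_force: [0.0, 0.4, 0.5]
grip_width: -0.0001
gripper_force: 0.0
```

>>> move_arm(
  series="0 0.6 0 0 -1;0 1.2 0 0 -1;0 1.8 0 0 -1;0 2.4 0 0 -1;0 3.0 0 0 -1;0 3.5 0 0 -1;0 4.0 0 0 -1;0 4.0 0 0 -1",
)

```text
time_s: 14.1
position: [0.5975, 0.0194, 0.121]
tool_rot: [[-0.995, 0.1, -0.002], [0.1, 0.995, -0.002], [0.002, -0.002, -1.0]]
ft_force: [-13.7, -5.9, 12.4]
grip_width: 0.0002
gripper_force: 6.5
```

```bash
cat > turn.py <<'E'
from to import *
to(.595,-.019,.118,-5.8)
V=views(); M=masks("handle",V); M={c:m for c,m in M.items() if m[0].sum()>60}
def pose(x): return Rot.from_euler('z',-5.8,degrees=True)*TILT*Rot.from_euler('z',-x[0],degrees=True), np.array([.6527,.0033,.1135])+[x[1],x[2],0]
for a0 in (20,50):
    x,i=fit(M,V,HANDLE,[a0,0,0],pose,[10,.003,.003]); print("turned cw",x.round(4),np.round(i,3),list(M))
print([(round(q["score"],2),np.round(q["point"],3)) for q in spotter.mark_of("lever_ball","scene")])
E
python3 turn.py
```

```text
t 14.1 p [0.5975 0.0194 0.121 ] shift cm [-0.14 -3.84  0.31] turn 0.1 F [-13.7  -5.9  12.4] w 0.0002 gf 6.5 tool x [-0.995  0.1    0.002] q6 -94.0
turned cw [ 2.09108e+01 -9.90000e-03  1.92000e-02] [0.686] ['scene']
turned cw [ 4.99477e+01 -5.00000e-03  1.71000e-02] [0.693] ['scene']
[(0.72, array([0.609, 0.204, 0.188]))]
```

```bash
python3 - <<'E'
from to import *
V=views(("scene",)); im=V["scene"]["pixels"]; u,v=map(int,proj(V["scene"],[[.64,.004,.15]])[0])
cv2.imwrite("pics/push1.png",cv2.resize(im[v-60:v+40,u-65:u+65],None,fx=6,fy=6,interpolation=cv2.INTER_CUBIC))
E
```

```text
(no output)
```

View pics/push1.png

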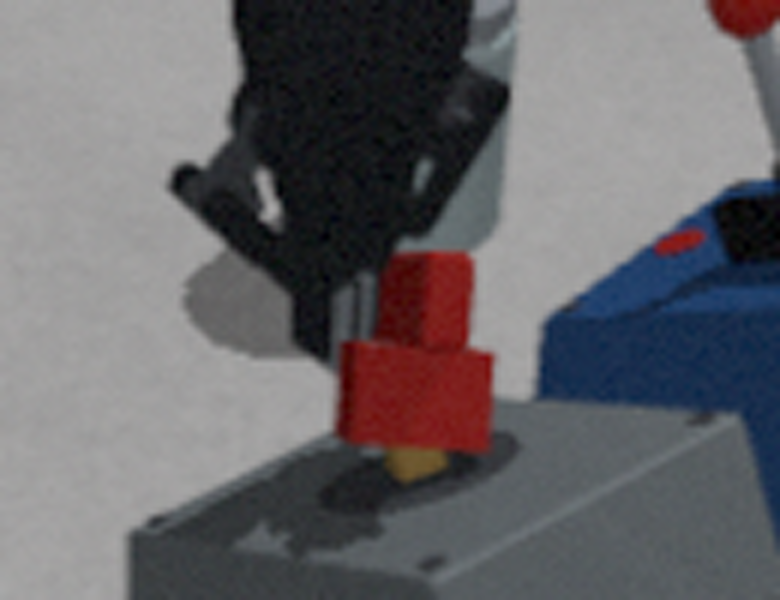

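>>> move_arm(
  series="0 -0.8 0 0 -1;0 -1.6 0 0 -1;0 -1.6 0 0 -1;0 -1.6 -4 0 -1;0 -1.6 -9 0 -1;-1.9 -1.3 -9 0 -1;-1.9 -1.3 -9 0 -1;-1.9 -1.3 -9 0 -1",
)

```text
time_s: 15.4
position: [0.6159, 0.0055, 0.2085]
tool_rot: [[-0.995, 0.1, -0.002], [0.1, 0.995, 0.0], [0.002, 0.0, -1.0]]
ft_force: [0.2, -0.1, -0.5]
grip_width: 0.0002
gripper_force: 0.0
```

```bash
sed -i 's/^for a0.*/for a0 in (0,40):/' turn.py; python3 turn.py; python3 to.py .618 .006 .185 -5.8
```

```text
t 15.4 p [0.6159 0.0055 0.2085] shift cm [ 1.82 -2.65  9.05] turn 0.1 F [ 0.2 -0.1 -0.5] w 0.0002 gf 0.0 tool x [-0.995  0.1    0.002] q6 -95.0
turned cw [ 1.41858e+01  1.00000e-04 -0.00000e+00] [0.916] ['scene']
turned cw [ 5.01175e+01 -1.30000e-03  2.40000e-03] [0.78] ['scene']
[(0.63, array([0.61 , 0.207, 0.196]))]
t 15.65 p [0.6163 0.0052 0.209 ] shift cm [-0.16  0.1   2.4 ] turn 0.1 F [0.3 0.2 0. ] w -0.0001 gf 0.0 tool x [-0.995  0.1    0.   ] q6 -95.0
```

>>> move_arm(
  series="-1.5 0.2 0 8 -0.35;-1.5 0.2 0 14 -0.35;-1.5 0.2 1 14 -0.35;-1.5 0.2 3 14 -0.35;-1.5 0.2 5 14 -0.35;-1.5 0.2 6 14 -0.35;-1.5 0.2 6 14 -0.35",
  force=25,
)

```text
time_s: 16.52
position: [0.6314, 0.0057, 0.1485]
tool_rot: [[-0.942, 0.337, -0.001], [0.337, 0.942, 0.0], [0.001, -0.0, -1.0]]
ft_force: [0.1, 0.2, 0.3]
grip_width: 0.0275
gripper_force: 0.0
```

>>> move_arm(
  series="0 0 0.1 10 -0.35;0 0 0.1 20 -0.35;0 0 0 28 -0.35;0 0 -0.1 36 -0.35;0 0 -0.1 36 -0.35",
)

```text
time_s: 17.15
position: [0.6317, 0.0057, 0.1503]
tool_rot: [[-0.565, 0.825, -0.0], [0.825, 0.565, -0.0], [0.0, -0.0, -1.0]]
ft_force: [0.4, 0.3, -2.6]
grip_width: 0.0279
gripper_force: 3.1
```

```bash
python3 turn.py
```

```text
t 17.15 p [0.6317 0.0057 0.1503] shift cm [ 0.03 -4.42  3.23] turn -49.8 F [ 0.4  0.3 -2.6] w 0.0279 gf 3.1 tool x [-0.565  0.825  0.   ] q6 -45.0
turned cw [3.08438e+01 4.00000e-04 7.00000e-04] [0.889] ['scene']
turned cw [3.1277e+01 3.0000e-04 8.0000e-04] [0.889] ['scene']
[(0.78, array([0.608, 0.205, 0.188]))]
```

>>> move_arm(
  series="0 0 0 8 -0.35;0 0 -0.1 16 -0.35;0 0 -0.2 24 -0.35;0 0 -0.2 24 -0.35",
)

```text
time_s: 17.9
position: [0.6319, 0.0055, 0.1527]
tool_rot: [[-0.18, 0.984, 0.001], [0.984, 0.18, -0.0], [-0.0, 0.001, -1.0]]
ft_force: [-1.6, -0.0, 0.7]
grip_width: 0.0281
gripper_force: 0.5
```

```bash
python3 turn.py
```

```text
t 17.9 p [0.6319 0.0055 0.1527] shift cm [-1.75 -4.07  3.47] turn -73.8 F [-1.6 -0.   0.7] w 0.0281 gf 0.5 tool x [-0.18   0.984 -0.   ] q6 -21.0
turned cw [ 9.849e+00 -3.000e-04 -0.000e+00] [0.702 0.013] ['scene', 'top']
turned cw [5.69623e+01 1.20000e-03 2.00000e-03] [0.761 0.102] ['scene', 'top']
[(0.74, array([0.61 , 0.208, 0.19 ]))]
```

>>> move_arm(
  series="0 0 0 5 -0.35;0 0 0 5 -0.35;0 0 0 0 -0.3;0 0 -2 0 -0.3;0 0 -5 0 -0.3;3 0 -9 0 -0.3;6 0 -9 0 -0.3;6 0 -9 0 -0.3",
)

```text
time_s: 19.15
position: [0.6209, 0.0664, 0.2426]
tool_rot: [[-0.183, 0.983, 0.001], [0.983, 0.183, 0.0], [0.0, 0.001, -1.0]]
ft_force: [0.7, -0.6, 0.6]
grip_width: 0.0303
gripper_force: 0.0
```

```bash
python3 turn.py
```

```text
t 19.15 p [0.6209 0.0664 0.2426] shift cm [-7.93 -4.12 12.45] turn -73.7 F [ 0.7 -0.6  0.6] w 0.0303 gf 0.0 tool x [-0.183  0.983  0.   ] q6 -15.0
turned cw [ 5.5314e+00 -2.1000e-03 -1.5000e-03] [0.744 0.   ] ['scene', 'top']
turned cw [ 6.26603e+01 -1.00000e-04  3.00000e-04] [0.954 0.   ] ['scene', 'top']
[(0.86, array([0.611, 0.208, 0.191]))]
```

```bash
python3 - <<'E'
from to import *
to(.56,.208,.245)
V=views(("scene",)); 
for _ in range(2):
    M=masks("handle",V)
    def pose(x):
        n=np.array([-.4975,.05,.866]); return Rot.from_euler('z',-5.8,degrees=True)*TILT*Rot.from_euler('z',-x[0],degrees=True), np.array([.6527,.0033,.1135])+n*x[1]
    x,i=fit(M,V,HANDLE,[60,.002],pose,[5,.004]); print("cw, off seat",x.round(4),np.round(i,3))
print([(round(q["score"],2),np.round(q["point"],3)) for c in ("scene","top") for q in spotter.mark_of("lever_ball",c)[:1]+spotter.mark_of("lever_hinge",c)[:1]])
E
```

```text
t 19.4 p [0.6212 0.0638 0.2417] shift cm [15.28 -3.46 -0.33] turn 0.0 F [-1.3  0.7  0.3] w 0.0296 gf 0.0 tool x [-0.178  0.984  0.   ] q6 -15.0
cw, off seat [6.03538e+01 5.00000e-04] [0.918]
cw, off seat [6.03538e+01 5.00000e-04] [0.918]
[(0.84, array([0.612, 0.206, 0.192])), (0.52, array([0.653, 0.211, 0.124])), (0.48, array([0.616, 0.208, 0.195])), (0.68, array([0.653, 0.214, 0.122]))]
```

>>> move_arm(
  series="4 -3.5 0 0 -1;8 -3.5 0 0 -1;12 -3.5 0 0 -1;15.3 -3.5 0 0 -1;15.3 -3.5 0 0 -1;15.3 -3.5 3 0 -1;15.3 -3.5 6 0 -1;15.3 -3.5 6 0 -1",
)

```text
time_s: 20.75
position: [0.5587, 0.2081, 0.1804]
tool_rot: [[-0.177, 0.984, -0.004], [0.984, 0.177, -0.001], [-0.0, -0.004, -1.0]]
ft_force: [0.0, -0.4, -0.2]
grip_width: 0.0001
gripper_force: 0.0
```

```bash
python3 to.py .65 .211 .182
```

```text
t 20.75 p [0.5587 0.2081 0.1804] shift cm [-1.33  9.04 -0.2 ] turn 0.0 F [ 0.  -0.4 -0.2] w 0.0001 gf 0.0 tool x [-0.177  0.984 -0.   ] q6 -1.0
```

>>> move_arm(
  series="-0.2 1.2 0 0 -1;-0.4 2.4 0 0 -1;-0.6 3.6 0 0 -1;-0.7 4.8 -0.2 0 -1;-0.9 6 -0.2 0 -1;-1.1 7.2 -0.2 0 -1;-1.3 8.4 -0.2 0 -1;-1.3 9 -0.2 0 -1",
)

```text
time_s: 21.75
position: [0.6513, 0.2122, 0.184]
tool_rot: [[-0.178, 0.984, 0.001], [0.984, 0.178, -0.0], [-0.0, 0.001, -1.0]]
ft_force: [-0.8, -0.1, -0.4]
grip_width: -0.0004
gripper_force: 0.0
```

>>> move_arm(
  series="0 0 0 0 -1;0 -2 0 0 -1;0.6 -5 0 0 -1;1 -9 0 0 -1;1 -11 -5 0 -1;1 -15 -9 0 -1;1 -15 -9 0 -1;1 -15 -9 0 -1",
)

```text
time_s: 22.75
position: [0.5006, 0.1954, 0.2739]
tool_rot: [[-0.178, 0.984, -0.0], [0.984, 0.178, -0.0], [-0.0, -0.0, -1.0]]
ft_force: [0.4, 0.1, -0.0]
grip_width: -0.0
gripper_force: 0.0
```

```bash
python3 turn.py; python3 - <<'E'
from to import *
V=views()
print([(round(q["score"],2),np.round(q["point"],3)) for c in ("scene","top") for q in spotter.mark_of("lever_ball",c)[:1]])
for t in ("spray_bottle","canister"): print(t,[np.round(q["point"],3) for q in spotter.mark_of(t,"scene")[:1]+spotter.mark_of(t,"top")[:1]])
cv2.imwrite("pics/end.png",cv2.resize(np.hstack([V["scene"]["pixels"][90:310,90:450],V["top"]["pixels"][80:300,130:400]]),(800,280)))
E
```

```text
t 22.75 p [0.5006 0.1954 0.2739] shift cm [-22.77   5.46  15.59] turn -73.9 F [ 0.4  0.1 -0. ] w -0.0 gf 0.0 tool x [-0.178  0.984 -0.   ] q6 -2.0
turned cw [6.32561e+01 9.00000e-04 2.00000e-04] [0.934] ['top']
turned cw [6.32179e+01 7.00000e-04 3.00000e-04] [0.933] ['top']
[(0.49, array([0.685, 0.21 , 0.19 ]))]
[(0.55, array([0.687, 0.213, 0.191])), (0.56, array([0.693, 0.214, 0.195]))]
spray_bottle [array([ 0.441, -0.226, -0.006]), array([ 0.439, -0.222, -0.004])]
canister [array([ 0.436,  0.228, -0.001]), array([0.438, 0.236, 0.002])]
```

View pics/end.png

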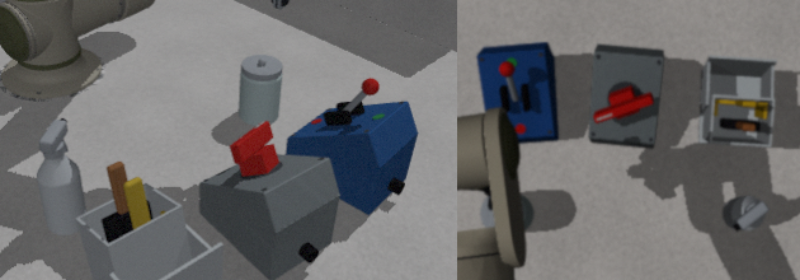

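The picture shows the red handle home on the grey box and turned clockwise, at about (255,150) in the left half and (625,105) in the right. The lever ball leans away at (370,87), which is ON. The bottle and the canister are where they stood, and the arm is clear of everything.

```bash
python3 -c "
from rig import order; print(order.close_job())"
```

```text
the job is handed in; nothing more can be done
None
```

The job is handed in: by the last camera check the handle sits home on the isolator shaft at ON (about 60° clockwise), the starter lever was flipped to ON after that, the spray bottle and canister have not moved, and about 23 s of the 67 s were used; the first turn attempt lifted the handle part-way off the shaft, but it dropped back home by itself and I turned it a different way.

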